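# Swing the wax pan's handle in over the hotplate

## Task

The handle of the deep saucepan on the hotplate sticks out over the front edge, where someone will catch it. Swing the handle inward until it lies along the hotplate's front edge, parallel to it and pointing left past the front of the shallow skillet. The saucepan stays standing in its own ring all the while and the skillet and its handle stay as they are; let go at the end.

Things in the scene. Friction and masses are not known exactly. Their poses are not given: they have to be found in the camera images.
- hotplate: White two-ring hotplate, fixed, 215 (x) x 300 (y) x 50 mm high; origin under its centre, x to its back, y to its left seen from the robot, z up. Two dark discs, tops 54 mm above the cabinet top, each inside a steel rim 101 mm across inside, 5 mm high: front right ring centred at (-45, -75) mm, rear left at (45, 75). A loose tin stands on its rear right corner; front left is empty.
- saucepan: Deep loose aluminium pan, 94 mm across, 60 high, 0.4 kg, in the front right ring with 5 mm play: it turns on the spot. Origin centre of underside, z up, x along its one level handle: round dark wood grip 16 mm thick, 58 to 160 mm from the pan's centre, axis 45 mm above the underside. It starts pointing to the front, up to 50 degrees towards left; it swings left clockwise from above.
- saucepan_grip (a point): Point on the axis of the saucepan's wooden grip, 105 mm from the pan's centre and 45 mm above its underside (99 mm above the cabinet top); axes as the saucepan's.
- skillet: Shallow loose aluminium pan, 96 mm across, 24 mm high, 0.35 kg, in the rear left ring. Origin at the centre of its underside, z up, x along its handle, which is like the saucepan's (ends 160 mm from the centre) but only 26 mm above the underside, and points left and somewhat back. To be left alone.

How it is judged:
By the outcome, as a careful person would: the job done as asked, in the order asked, and still so for the second after the job is handed in, with the robot touching nothing.
It also fails if it takes over 45 s, if anything falls off the work surface, if the arm or the gripper's body presses on something with over 40 N, if the wrist force passes 120 N, or if a joint passes its speed limit or range.

## Robot

A 6-joint arm with a two-finger parallel gripper is mounted at the origin on a cart in front of the work surface, level with it; the furniture and walls round the work are solid. World frame = base frame: x ahead of the robot, y to its left, z up, the work surface at z = 0. Lengths are in mm, angles in rad, forces in N, time in s.
With the tool pointing down it reaches from about 425 to 950 mm from the base axis. Payload 14.7 kg.
Tool frame: the origin (TCP) lies at the very end of the fingers, on their centre line; the grasp point (between the pads) lies r.grip_point_offset behind it (r.grip_point_offset is the distance from the TCP to the grasp point, in mm); z points along the fingers, y is the line along which they close (so a half turn about z gives the same grasp; the last joint's range is limited). The gripper opens to 85 mm and grips with 20 to 120 N. Pads are 22 mm wide; open, the fingers measure 114 mm over their backs; the gripper's body (76 mm by 85 mm) begins 54 mm behind the grasp point. The pads swing forward as they close: fully open they stand 13 mm farther back than shut.
Start: joints at [1.17, 0.48, 1.596, -0, 1.065, -0.047], TCP at [225.178, 609.743, 198.997] pointing down, gripper open.
Joint ranges: [-2.75, 2.75], [-0.82, 2.05], [0.23, 2.67], [-1.56, 4.7], [0.09, 2.69], [-2.92, 2.92]. Speed limits (rad/s): [1.89, 1.89, 2.39, 3.01, 3.01, 3.01].

## Interface

Orientations are given as [roll, pitch, yaw] about the fixed x, y, z axes, in that order (R = Rz(yaw) Ry(pitch) Rx(roll)).
In Python, from plant import r gives the robot as it stands. The module is installed in compiled form; this text tells all that it offers. Calls block until the motion is done:
- r.goto(position, orientation): joint-space move of the TCP to a pose.
- r.movel(position, orientation=None, speed=150): straight line of the TCP; orientation=None keeps the orientation; speed is the mean speed in mm/s.
- r.move_j(angles): joint-space move.
- r.command_gripper(opening, f_grip=None): opening from 0.0 (shut) to 1.0 (fully open); f_grip is the grip in N (None keeps the last); returns when the fingers have stopped.
- r.hold(seconds).
- r.solve_ik(position, orientation): joint angles nearest the present ones, or None.
- r.observe(): the state.
- r.snapshot(name): name is "scene" or "top" or "wrist"; returns (picture, depth): 384x512x3 uint8, red, green, blue; 384x512 float32, mm along the optical axis (not along the pixel's ray), 0 where there is no reading.
- r.get_calibration(name): a dict with "camera_matrix" (3x3 intrinsics, pixels), "dist" ([k1, k2, p1, p2, k3] as OpenCV has them; the pictures are not rectified), "R" (3x3) and "t" (3): a world point X has camera coordinates R X + t. Camera axes: x right, y down, z forward; pixel columns grow to the right and rows downward; lengths in mm; the calibration is good to about 2 mm. A picture is of the moment at which its call begins: read the wrist's pose just before it. get_calibration takes no time and is no camera call; for the wrist camera it gives the pose at the moment of the call.
A pose or a line that the arm cannot do raises r.MotionError and nothing moves.
- r.sign_off(): hands the job in; it is judged then, once.
The state is a dict: "time": time; "qpos": joint angles; "joint_velocities": joint speeds; "tau": joint torques, N m; "ee_pos": TCP position; "orientation": TCP orientation; "ft_force": force on the tool from outside, world axes, zero at the start; "ft_torque": the same for the moment, N m; "gripper_width": opening from 0.0 (shut) to 1.0 (fully open); "gripper_force": force on a finger pad.
Only numpy, scipy, OpenCV 4.12 (cv2) and the standard library are available. Lean on these libraries where they do the work, as an engineer would, in place of code of your own. Each camera call takes 0.05 s, during which the arm holds its last target. There are 200 camera calls.

## Working session

There is one attempt and no reset: what is moved stays moved. The work goes in short steps, each a Python script; the robot and the scene stay as the last script left them, time stands still between calls to the robot, and variables do not carry over. Pictures are saved under pics/ and viewed, at most 10 in all, crops included, and the job is handed in when it is done.

```bash
mkdir -p pics; cat > h.py <<'E'
import numpy as np, cv2
from plant import r
def snap(name, tag):
    c=r.get_calibration(name); p,d=r.snapshot(name)
    np.savez(f'pics/{tag}.npz',p=p,d=d,K=c['camera_matrix'],dist=np.array(c['dist']),R=c['R'],t=c['t'])
    cv2.imwrite(f'pics/{tag}.png',p[:,:,::-1]); return p,d
def cloud(tag):
    z=np.load(f'pics/{tag}.npz'); d=z['d']; h,w=d.shape
    uv=np.stack(np.meshgrid(np.arange(w),np.arange(h)),-1).reshape(-1,1,2).astype(float)
    n=cv2.undistortPoints(uv,np.array(z['K'],float),z['dist'].astype(float)).reshape(h,w,2)
    P=np.dstack([n*d[...,None],d])
    X=(P-np.array(z['t']).ravel())@np.array(z['R'])
    X[d==0]=np.nan
    return X
def proj(tag,X):
    z=np.load(f'pics/{tag}.npz')
    return cv2.projectPoints(np.array(X,float).reshape(-1,1,3),cv2.Rodrigues(np.array(z['R'],float))[0],np.array(z['t'],float).ravel(),np.array(z['K'],float),z['dist'].astype(float))[0].reshape(-1,2)
E
python3 - <<'E'
from h import *
a,_=snap('top','top1'); b,_=snap('scene','sc1')
cv2.imwrite('pics/both.png',cv2.resize(np.vstack([a,b])[:,:,::-1],(400,600)))
print(r.observe()['time'],r.observe()['orientation'],r.grip_point_offset)
E
```

```text
0.1 [-3.14048918e+00 -4.58095356e-05  2.78778593e+00] 18.700000000000003
```

View pics/top1.png

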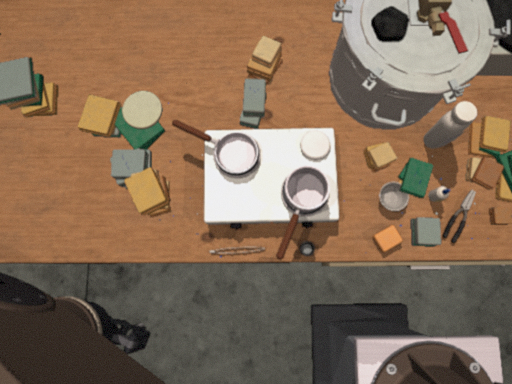

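View pics/sc1.png

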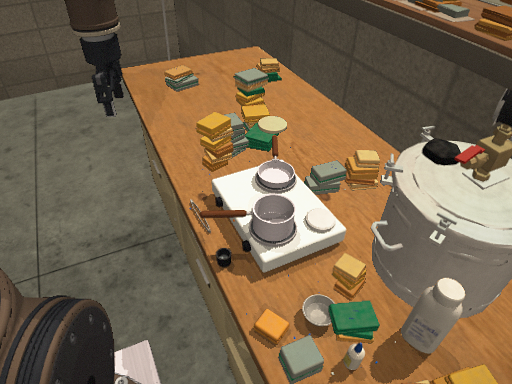

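The top view shows the hotplate at pixels (205..337, 129..221), saucepan at (306,189) with its handle reaching (282,256), skillet at (237,154) with its handle to (175,124), and a tin at (315,145). A knob-like object stands at (307,248), with tongs at (237,250).

```bash
python3 - <<'E'
from h import *
X=cloud('top1'); p=np.load('pics/top1.npz')['p'].astype(int)
def at(u,v): return np.round(X[v,u],0)
for n,u,v in [('tl',208,132),('tr',333,132),('bl',208,218),('br',334,217),('gripend',282,254),('grip',290,235),('griproot',296,216),('knob',307,248),('tongs',237,250),('front edge',240,261),('skh',190,131),('tin',315,143)]: print(n,at(u,v))
# plate top: rect fit
m=(abs(X[...,2]-50)<6)&(p.min(2)>150); m[:120]=0;m[230:]=0;m[:,:195]=0;m[:,345:]=0
rc=cv2.minAreaRect(X[m][:,:2].astype(np.float32)); print(rc)
# rims by height
for nm,(u0,u1,v0,v1),(z0,z1) in [('sauce',(270,345,155,225),(107,121)),('skil',(205,265,125,182),(72,85))]:
    s=X[v0:v1,u0:u1].reshape(-1,3); s=s[(s[:,2]>z0)&(s[:,2]<z1)]
    print(nm,len(s),cv2.minEnclosingCircle(s[:,:2].astype(np.float32)))
# handle: brown dark px region
s=X[205:262,270:305]; q=p[205:262,270:305]; k=(s[...,2]>88)&(s[...,2]<115)&(q[...,0]-q[...,2]>25); h=s[k]
print(len(h),cv2.fitLine(h[:,:2].astype(np.float32),cv2.DIST_HUBER,0,.01,.01).ravel(),h.mean(0),h.min(0),h.max(0))
# any things along sweep
E
```

```text
tl [614. 487.  49.]
tr [612. 199.  49.]
bl [415. 483.  50.]
br [415. 205.  49.]
gripend [334. 324. 105.]
grip [372. 308. 107.]
griproot [411. 295. 107.]
knob [350. 263.  11.]
tongs [347. 422.  -1.]
front edge [322. 415.  -3.]
skh [603. 522.  88.]
tin [582. 244.  62.]
((514.74609375, 345.17425537109375), (212.2464141845703, 298.95611572265625), 0.8098698258399963)
sauce 346 ((454.93292236328125, 280.82867431640625), 64.8766098022461)
skil 303 ((563.2704467773438, 434.60626220703125), 62.39448165893555)
364 [  0.92221636  -0.38667426 370.05792    313.19824   ] [369.85553871 313.18462317 105.4308914 ] [325.46921521 290.18144099  98.0463464 ] [417.15238511 336.58726407 110.06333339]
```

Hotplate centre comes out at (514.7, 345.2) with yaw +0.8° and the measured size is 212x299, as specified. That puts the ring centre at (471, 270). The handle line passes through it within 1.5 mm, and the handle points 22.7° left of front. I'll check IK along the arc, hover, and look once from the wrist.

```bash
cat >> h.py <<'E'
YAW=np.deg2rad(0.8)
C=np.array([514.7,345.2])+np.array([[np.cos(YAW),-np.sin(YAW)],[np.sin(YAW),np.cos(YAW)]])@np.array([-45,-75])
def pose(phi_deg,z,rad=105,off=0,flip=0,c=None):
    f=np.deg2rad(phi_deg); c=C if c is None else c
    return [*(c+rad*np.array([np.cos(f),np.sin(f)])),z],[np.pi,0,f+off-flip*np.pi]
E
python3 - <<'E'
from h import *
print(C)
for fl in (0,1):
    for ph in (157.3,125,91,85):
        q=r.solve_ik(*pose(ph,80,flip=fl)); print(fl,ph,None if q is None else np.round(q,2))
r.command_gripper(0.6)
r.goto(*pose(157.3,190)) if r.solve_ik(*pose(85,80)) is not None else print('flip needed')
print(r.observe()['time'],r.observe()['ee_pos'])
snap('wrist','w1')
E
```

```text
[470.75154995 269.57901258]
0 157.3 [ 0.63  0.43  2.08 -0.    0.64 -0.54]
0 125 [ 0.66  0.49  1.95 -0.    0.7   0.05]
0 91 [ 0.62  0.55  1.82 -0.    0.77  0.61]
0 85 [ 0.61  0.56  1.8  -0.    0.78  0.7 ]
1 157.3 [ 0.63  0.43  2.08 -0.    0.64  2.6 ]
1 125 None
1 91 [ 0.62  0.55  1.82  0.    0.77 -2.54]
1 85 [ 0.61  0.56  1.8   0.    0.78 -2.44]
1.8 [374.07068049 311.03864593 190.15953924]
```

View pics/w1.png

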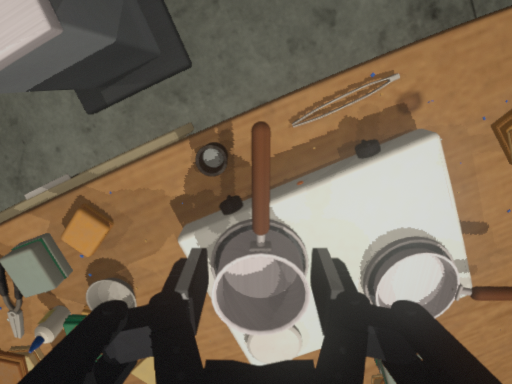

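The wrist view shows the handle running vertically from (261,122) to (262,235), between the fingers whose centre is near column 257, and pointing the right way. I'll refine the measurement with the wrist depth.

```bash
python3 - <<'E'
from h import *
X=cloud('w1'); p=np.load('pics/w1.npz')['p'].astype(int)
s=X[118:240,240:285];q=p[118:240,240:285]
k=(s[...,2]>92)&(s[...,2]<115)&(q[...,0]-q[...,2]>25);h=s[k]
l=cv2.fitLine(h[:,:2].astype(np.float32),cv2.DIST_HUBER,0,.01,.01).ravel();d=l[:2]*-np.sign(l[0])
ph=np.rad2deg(np.arctan2(d[1],d[0]));n=np.array([-d[1],d[0]])
print('phi',ph,'off line of C',(C-l[2:])@n,'radial range from C',((h[:,:2]-C)@d).min(),((h[:,:2]-C)@d).max(),'ztop',np.percentile(h[:,2],[50,95]))
# hotplate front edge direction
m=(abs(X[...,2]-50)<4)&(p.min(2)>170); rc=cv2.minAreaRect(X[m][:,:2].astype(np.float32)); print(rc,m.sum())
E=np.array([X[v,u] for u,v in []]) 
# front edge: min x per y bin
P=X[m]; b=[]
for y in range(215,480,10):
    t=P[(abs(P[:,1]-y)<5)]
    if len(t)>10:b.append((np.percentile(t[:,0],1),y))
b=np.array(b); l=cv2.fitLine(b.astype(np.float32),cv2.DIST_HUBER,0,.01,.01).ravel(); print(np.rad2deg(np.arctan2(l[1],l[0])),l)
E
```

```text
phi 157.3475 off line of C 2.271744093155867 radial range from C 59.86445853404018 161.3127052674097 ztop [105.86578563 107.73515941]
((516.1382446289062, 229.1055145263672), (209.9424591064453, 531.90234375), 1.0542031526565552) 15495
-88.75723 [ 2.1688623e-02 -9.9976480e-01  4.1005875e+02  3.8061371e+02]
```

```bash
python3 - <<'E'
from h import *
c=C+np.array([.6,1.5])
def st(m):
    o=r.observe(); print(m,round(o['time'],2),np.round(o['ee_pos'],1),np.round(o['ft_force'],1),np.round(o['ft_torque'],2),round(float(o['gripper_width']),3),o['gripper_force'])
r.movel(*pose(157.3,80,c=c),speed=100); st('down')
r.command_gripper(0.29,20); st('cage')
for ph in np.linspace(157.3,91,10)[1:]:
    r.movel(*pose(ph,80,c=c),speed=50); st(round(ph))
    if np.linalg.norm(r.observe()['ft_force'])>25: print('STOP');break
snap('wrist','w2'); snap('top','t2')
E
```

```text
down 3.1 [374.8 311.9  80.5] [-0.5 -0.2 -0.1] [-0.01  0.01  0.02] 0.6 0.0
cage 3.48 [374.5 311.6  80.2] [0.1 0.2 0.2] [ 0.    0.01 -0.02] 0.293 0.0
150 3.89 [380.3 323.5  79.9] [ 0.5 -0.  -0.3] [ 0.   -0.   -0.02] 0.29 0.0
143 4.31 [387.6 334.5  79.9] [1.  0.9 0. ] [-0.01  0.04 -0.04] 0.289 0.0
135 4.72 [396.4 344.6  79.9] [-0.9 -0.1  0.4] [ 0.04  0.   -0.01] 0.285 0.0
128 5.14 [406.5 353.6  79.9] [ 0.2  0.1 -1.3] [ 0.   -0.02  0.05] 0.289 0.0
120 5.56 [417.6 361.2  79.9] [-0.4 -0.2 -0.4] [ 0.02  0.04 -0.03] 0.29 0.0
113 5.97 [429.7 367.3  79.9] [-1.2 -0.1 -1.2] [ 0.01 -0.04  0.01] 0.291 0.0
106 6.39 [442.4 371.8  79.9] [-0.1 -1.3  0. ] [0.01 0.   0.05] 0.291 0.0
98 6.81 [455.6 374.7  79.9] [-0.4  0.4 -0.5] [-0.01 -0.01 -0.02] 0.289 0.0
91 7.22 [469.  375.8  79.9] [-0.1 -0.1  0.7] [-0.02 -0.    0.02] 0.289 0.0
```

View pics/w2.png

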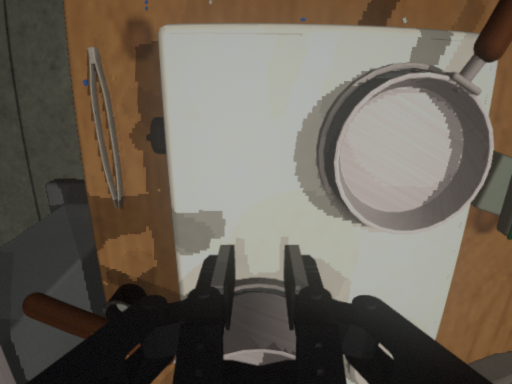

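The wrist view shows the fingers closed to the cage width at (225..295, 245..300) with no handle between them. The handle lies outside at (30,305)–(110,330). The top picture should show whether it moved.

```bash
python3 - <<'E'
from h import *
p=cv2.imread('pics/t2.png'); cv2.imwrite('pics/t2c.png',cv2.resize(p[110:270,180:360],None,fx=3.6,fy=3.6,interpolation=cv2.INTER_CUBIC))
X=cloud('w2'); q=np.load('pics/w2.npz')['p'].astype(int)
s=X[285:345,20:110];q=q[285:345,20:110]
k=(s[...,2]>88)&(s[...,2]<115)&(q[...,0]-q[...,2]>25);h=s[k]
print(len(h)); l=cv2.fitLine(h[:,:2].astype(np.float32),cv2.DIST_HUBER,0,.01,.01).ravel();d=l[:2]*-np.sign(l[0])
n=np.array([-d[1],d[0]]);print(np.rad2deg(np.arctan2(d[1],d[0])),(C-l[2:])@n,h.min(0),h.max(0),np.median(h[:,2]))
E
```

```text
1544
158.55551 9.713777466046984 [325.19526926 313.66881857  97.37475343] [373.33691959 338.71034257 108.73774618] 105.26843589176013
```

View pics/t2c.png

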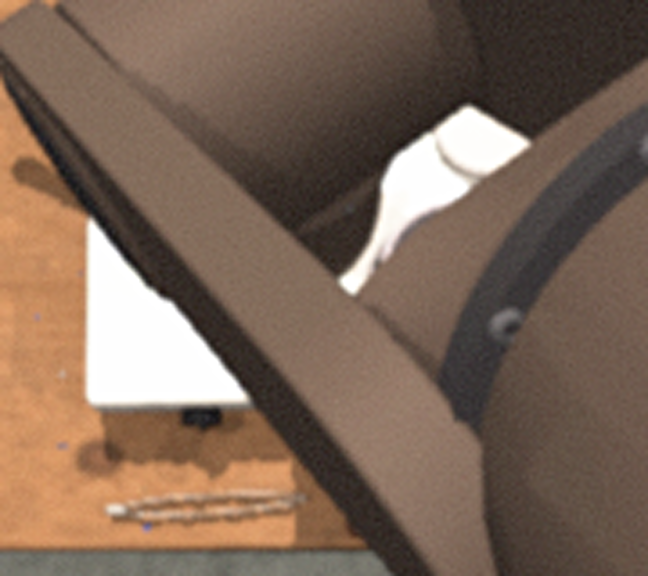

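```bash
python3 - <<'E'
from h import *
print(r.observe()['ee_pos'],r.observe()['orientation'])
X=cloud('w2')
for v,u in [(248,228),(255,228),(270,228),(290,228),(248,292),(255,292),(270,292),(290,292),(300,210),(300,310)]: print(v,u,np.round(X[v,u],0))
X1=cloud('w1')
for v,u in [(252,198),(265,195),(252,320),(265,322)]: print('w1',v,u,np.round(X1[v,u],0))
print(proj('w2',[[469,375.8,80],[469,375.8,99],[469,375.8,93]]))
p=cv2.imread('pics/w2.png'); print()
# handle between 285:345 x 10:200 line from longer range
q=p[...,::-1].astype(int); k=(X[...,2]>88)&(X[...,2]<112)&(q[...,0]-q[...,2]>25)&(X[...,0]<420)
v,u=np.where(k);print(u.min(),u.max(),v.min(),v.max()); h=X[k]
for a in range(325,420,10):
    t=h[abs(h[:,0]-a)<3]
    if len(t): print(a,len(t),np.round(np.percentile(t[:,1],[5,50,95]),1),round(np.median(t[:,2]),1))
E
```

```text
[468.91969071 375.8487303   79.94549412] [-3.14114884e+00  2.65978606e-04  1.59050746e+00]
248 228 [453. 386. 120.]
255 228 [454. 387. 128.]
270 228 [455. 387. 140.]
290 228 [456. 383. 149.]
248 292 [484. 387. 120.]
255 292 [483. 387. 126.]
270 292 [482. 387. 139.]
290 292 [481. 385. 150.]
300 210 [451. 387. 160.]
300 310 [486. 388. 160.]
w1 252 198 [352. 289. 234.]
w1 265 195 [352. 290. 246.]
w1 252 320 [374. 341. 235.]
w1 265 322 [373. 340. 246.]
[[260.13780563 231.9645342 ]
 [260.24473439 247.22860074]
 [260.20875533 242.08716624]]

23 175 294 366
325 30 [329.8 333.9 337.6] 105.3
335 229 [326.4 333.5 337.3] 105.5
345 226 [322.9 329.6 333.1] 105.4
355 220 [318.3 325.  329. ] 105.3
365 201 [316.1 321.4 324.9] 105.2
375 12 [320.3 320.9 321.6] 101.6
395 26 [306.2 308.  310. ] 105.9
415 21 [293.5 295.6 298.7] 104.6
```

The depth puts the fingertips at z≈115 while the TCP reads 80, so they passed over the handle, whose top is at 107. I'll check this independently with the scene camera before going lower.

```bash
python3 - <<'E'
from h import *
snap('scene','sc2'); X=cloud('sc2')
pts=[[469,375.8,80],[469,375.8,99],[469,375.8,115],[469,375.8,50]]
uv=proj('sc2',pts); print(uv)
p=cv2.imread('pics/sc2.png'); f=5; u0,v0=190,120
c=cv2.resize(p[v0:v0+120,u0:u0+140],None,fx=f,fy=f,interpolation=cv2.INTER_CUBIC)
for (u,v),col in zip(uv,[(0,0,255),(0,255,0),(255,0,0),(0,255,255)]): cv2.circle(c,(int((u-u0)*f),int((v-v0)*f)),5,col,-1)
cv2.imwrite('pics/sc2c.png',c)
E
```

```text
[[252.17534865 190.44206453]
 [252.25683631 184.34776437]
 [252.32736847 179.07388505]
 [252.05147361 199.70899737]]
```

View pics/sc2c.png

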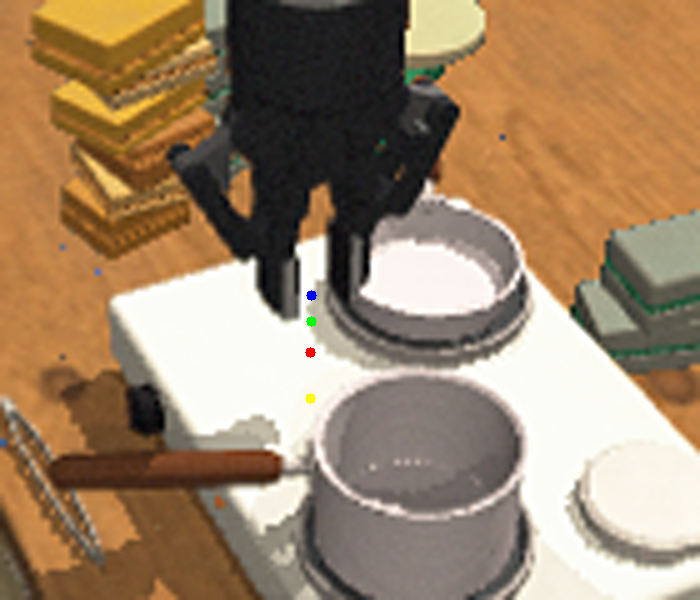

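In the scene crop the fingertips sit around (319,310), between the z=99 dot (321) and the z=115 dot (295). The tips really do end about 30 mm above the reported TCP, so they passed over the handle, which is untouched. TCP z=55 is safe over the plate on either reading and puts the tips at about z=85. I'll redo the swing with that height.

```bash
python3 - <<'E'
from h import *
c=C+np.array([.6,1.5]); Z=55
def st(m):
    o=r.observe(); print(m,round(o['time'],2),np.round(o['ee_pos'],1),np.round(o['ft_force'],1),round(float(o['gripper_width']),3),o['gripper_force']); return np.linalg.norm(o['ft_force'])
p,o=pose(91,150,c=c); r.movel(p,o,speed=150)
r.command_gripper(0.6)
r.goto(*pose(157.3,150,c=c)); snap('wrist','w3')
for z in (100,80,65,Z):
    r.movel(*pose(157.3,z,c=c),speed=100)
    if st(f'z{z}')>15: raise SystemExit('contact')
r.command_gripper(0.29,20); st('cage'); snap('wrist','w4')
for ph in np.linspace(157.3,143,3)[1:]:
    r.movel(*pose(ph,Z,c=c),speed=50); st(round(ph))
snap('wrist','w5')
a=[cv2.imread(f'pics/{t}.png') for t in('w4','w5')]; cv2.imwrite('pics/w45.png',cv2.resize(np.hstack(a),(800,300)))
E
```

```text
z100 10.18 [374.7 311.7 100.1] [-0.1  0.6  0.2] 0.599 0.0
z80 10.53 [374.4 311.6  80.2] [-0.2 -0.2  0.2] 0.602 0.0
z65 10.82 [374.4 311.5  65.2] [-0.3 -0.5  0.1] 0.598 0.0
z55 11.07 [374.3 311.5  55.2] [0.1 0.1 0.4] 0.599 0.0
cage 11.45 [374.6 311.7  55.2] [-0.4  0.  -1.6] 0.29 0.0
150 11.91 [380.1 323.2  54.9] [-0.1  0.5 -0.4] 0.29 0.0
143 12.32 [387.2 333.9  54.9] [ 0.4 -0.   0.7] 0.293 0.0
```

View pics/w45.png

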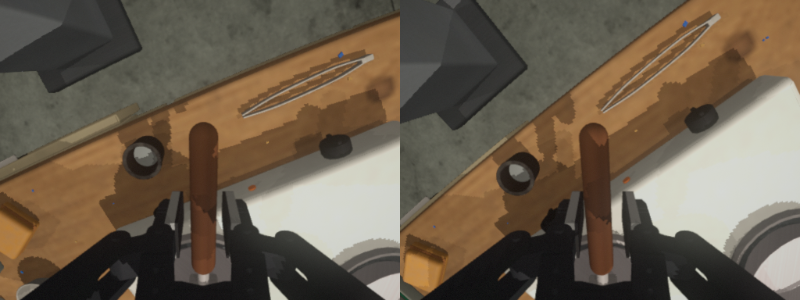

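Both views show the handle between the fingers (left image, column 203; right image, column 596), and it follows the gripper. I'll finish the swing, pinch gently to align, and measure.

```bash
cat >> h.py <<'E'
def meas(tag):
    X=cloud(tag); q=np.load(f'pics/{tag}.npz')['p'].astype(int)
    k=(abs(X[...,2]-104)<7)&(q[...,0]-q[...,2]>25)&(np.hypot(X[...,0]-C[0],X[...,1]-C[1])<170)
    h=X[k]
    l=cv2.fitLine(h[:,:2].astype(np.float32),cv2.DIST_HUBER,0,.01,.01).ravel(); d=l[:2]*np.sign(l[1])
    print(tag,'phi',np.rad2deg(np.arctan2(d[1],d[0])),'line',l,len(h),h.min(0).round(),h.max(0).round())
E
python3 - <<'E'
from h import *
c=C+np.array([.6,1.5]); Z=55
def st(m):
    o=r.observe(); print(m,round(o['time'],2),np.round(o['ee_pos'],1),np.round(o['ft_force'],1),round(float(o['gripper_width']),3),o['gripper_force']); return np.linalg.norm(o['ft_force'])
for ph in [*np.linspace(143,91,8)[1:]]:
    r.movel(*pose(ph,Z,c=c),speed=50)
    if st(round(ph,1))>15: raise SystemExit('force')
r.command_gripper(0.12,20); st('pinch'); r.hold(0.3); st('held'); snap('wrist','w6')
meas('w6')
E
```

```text
135.6 12.79 [396.1 344.3  54.9] [ 0.5 -0.3  1.1] 0.292 0.0
128.1 13.22 [406.2 353.3  54.9] [-0.5  0.2  0.3] 0.295 0.0
120.7 13.64 [417.3 361.   54.9] [-0.4 -0.3  0.1] 0.286 0.0
113.3 14.07 [429.4 367.2  54.9] [-0.  -0.5 -0.3] 0.288 0.0
105.9 14.49 [442.2 371.8  54.9] [ 1.6  0.1 -0.9] 0.29 0.0
98.4 14.92 [455.5 374.7  54.9] [-0.6 -0.9  0.3] 0.294 0.0
91.0 15.34 [469.1 375.9  54.9] [0.  0.7 0.1] 0.292 0.0
pinch 15.57 [469.3 376.   55. ] [ 1.  -1.1 -0.4] 0.182 19.168365597724915
held 15.88 [469.5 376.   55. ] [ 1.3 -1.2  0.8] 0.18 19.134474098682404
w6 phi 92.70591 line [ 4.7209665e-02 -9.9888498e-01  4.6847995e+02  3.9164554e+02] 5160 [461. 332. 100.] [479. 433. 109.]
```

View pics/w6.png

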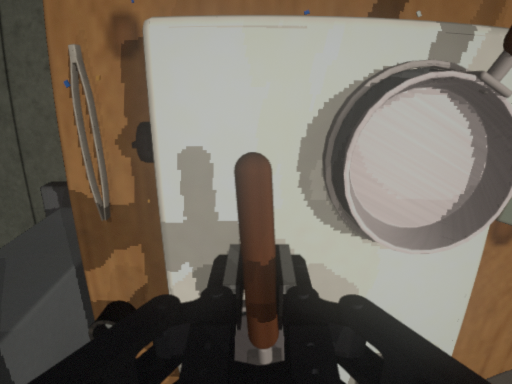

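The wrist view shows the handle gripped, from (254,155) to (263,345), nearly parallel to the plate edge, with the skillet untouched. Next I release, back off upward, and measure without occlusion.

```bash
python3 - <<'E'
from h import *
c=C+np.array([.6,1.5])
r.command_gripper(0.32); r.hold(.2)
r.movel(pose(91,150,c=c)[0],speed=80)
r.goto([225,610,199],[np.pi,0,2.788])
snap('top','t7'); snap('scene','s7'); meas('t7')
X=cloud('t7'); p=np.load('pics/t7.npz')['p'].astype(int)
m=(abs(X[...,2]-50)<5)&(p.min(2)>150); m[:120]=0;m[230:]=0;m[:,:195]=0;m[:,345:]=0
P=X[m];b=[]
for y in range(210,485,8):
    t=P[abs(P[:,1]-y)<4]
    if len(t)>8:b.append((t[:,0].min(),y))
l=cv2.fitLine(np.float32(b),cv2.DIST_HUBER,0,.01,.01).ravel();print('edge',np.rad2deg(np.arctan2(l[1],l[0])),l)
print(cv2.minAreaRect(P[:,:2].astype(np.float32)))
for tag in('top1','t7'):
    X=cloud(tag)
    for nm,cc,z in [('sauce',C,114),('skil',(558.6,420.8),78)]:
        k=(abs(X[...,2]-z)<5)&(np.hypot(X[...,0]-cc[0],X[...,1]-cc[1])<58); k&=np.hypot(X[...,0]-cc[0],X[...,1]-cc[1])>35
        print(tag,nm,k.sum(),X[k].mean(0).round(1))
print(r.observe()['time'])
q=cv2.imread('pics/t7.png'); cv2.imwrite('pics/t7c.png',cv2.resize(q[110:270,165:345],None,fx=3.6,fy=3.6,interpolation=cv2.INTER_CUBIC))
E
```

```text
t7 phi 93.69438 line [ 6.4434640e-02 -9.9792194e-01  4.6891418e+02  3.8106561e+02] 266 [462. 333. 101.] [477. 429. 111.]
edge -88.76724 [ 2.1513904e-02 -9.9976856e-01  4.0996774e+02  3.4981799e+02]
((514.3972778320312, 345.2421569824219), (212.1129913330078, 298.5351257324219), 0.7755470871925354)
top1 sauce 304 [473.5 267.9 113.3]
top1 skil 263 [564.6 427.5  77.1]
t7 sauce 302 [480.5 271.1 113.3]
t7 skil 261 [564.3 427.7  76.9]
19.125
```

View pics/t7c.png

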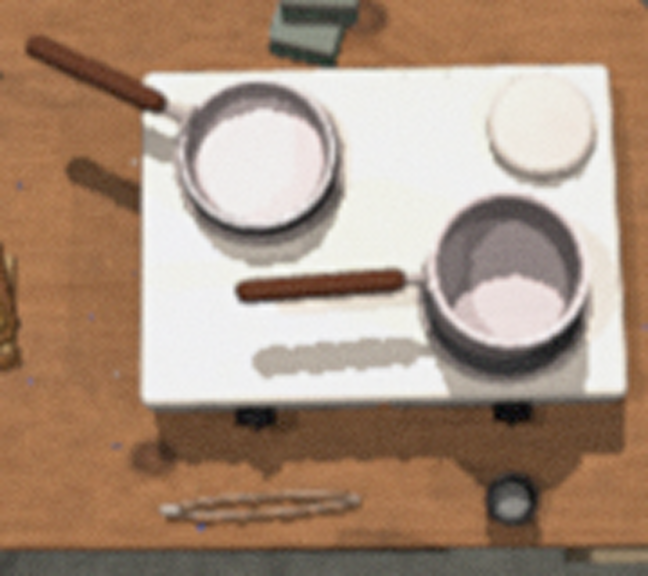

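The top view shows the handle from (240,292) to (405,279), still about 2.5° short of parallel. Two views give 92.7–93.7° against 91° for the edge. The pan and skillet are seated, with rim heights unchanged. I'll make one small corrective nudge, allowing for the pan resting against the back of its ring.

```bash
python3 - <<'E'
from h import *
o=[np.pi,0,np.deg2rad(91.0)]
def st(m):
    s=r.observe(); print(m,round(s['time'],2),np.round(s['ee_pos'],1),np.round(s['ft_force'],1),round(float(s['gripper_width']),3),s['gripper_force'])
r.command_gripper(0.42)
r.goto([468.5,388,150],o)
r.movel([468.5,388,55],o,speed=90); st('down')
r.command_gripper(0.27,20)
r.movel([474,388,55],o,speed=20); st('push')
r.command_gripper(0.12,20); r.hold(.3); st('pinch')
r.command_gripper(0.36); r.hold(.2); st('open')
r.movel([474,388,150],o,speed=90)
r.goto([225,610,199],[np.pi,0,2.788])
snap('top','t8'); meas('t8')
X=cloud('t8')
for nm,cc,z in [('sauce',C,114),('skil',(558.6,420.8),78)]:
    D=np.hypot(X[...,0]-cc[0],X[...,1]-cc[1]);k=(abs(X[...,2]-z)<5)&(D<58)&(D>35); print(nm,k.sum(),X[k].mean(0).round(1))
print(r.observe()['time'])
q=cv2.imread('pics/t8.png'); cv2.imwrite('pics/t8c.png',cv2.resize(q[110:270,165:345],None,fx=3.6,fy=3.6,interpolation=cv2.INTER_CUBIC))
E
```

```text
down 21.84 [468.9 388.3  55.6] [-0.8  0.4  0.2] 0.423 0.0
push 22.55 [474.2 388.   54.9] [-0.  -0.6 -1.1] 0.273 0.0
pinch 23.07 [474. 388.  55.] [ 0.9 -1.9  1.7] 0.175 20.964355766773224
open 23.57 [474. 388.  55.] [-0.5 -0.3  0.4] 0.361 0.0
t8 phi 90.52181 line [ 9.107301e-03 -9.999585e-01  4.743518e+02  3.812000e+02] 279 [468. 335. 101.] [482. 429. 110.]
sauce 289 [482.3 271.3 113.3]
skil 256 [565.3 427.   77.1]
26.1
```

View pics/t8c.png

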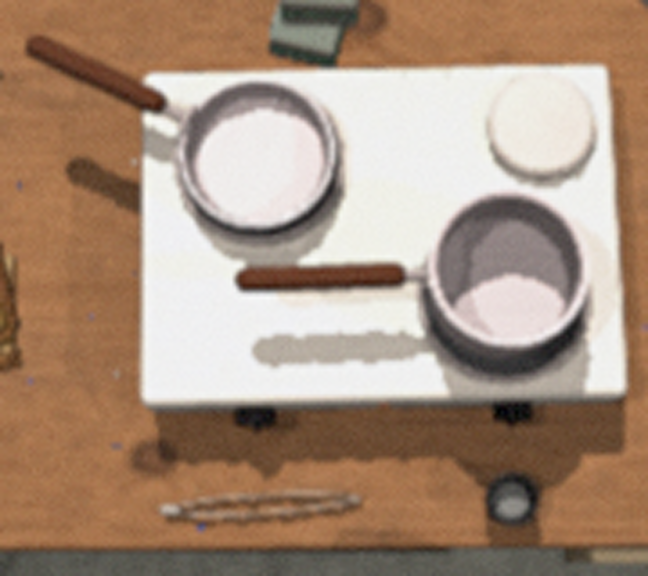

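The handle now runs from (240,280) to (405,273) in the crop. It measures 90.5° against 91° for the edge. The pan is upright and seated, the skillet is unchanged, and the gripper is clear.

```bash
python3 -c "
from h import *
print(r.sign_off())"
```

```text
the job is handed in; nothing more can be done
None
```

The job is handed in: the saucepan's handle points left along the hotplate's front edge, within about half a degree of parallel, with the pan still in its ring, the skillet left alone, and the gripper open and clear at 26 s.

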